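# Raise the telescoping sign post and hold it up

### The job

Two telescoping price-sign posts stand on the market stall; on the one with the tall, narrow board press the release button so that its rod pops up, then take the black grip block on top and pull it straight up through the first stop to the second stop, the end of its travel. Finish while still gripping it and holding it fully extended, so that the collar can be tightened: do not let go. Leave the other sign post alone and everything else where it stands.

Things in the scene. Friction and masses are not known exactly. Their poses are not given: they have to be found in the camera images.
- tall_stand: Foot of the sign post to raise, with the tall, narrow board (45 mm wide, 85 mm high). Steel foot 185 x 80 x 10 mm fixed to the table; upright tube, its black collar 38 mm wide, top 102 mm up; button housing 50 x 50 x 54 mm high. Origin: tube axis at the table. +x: towards the board (upright 5 mm sheet across the foot, parallel to y-z, 42 mm off the axis, centred on it); button on the -x side; z up.
- tall_button_top (a point): Centre of the top of the round grey release button (28 mm wide) of the post with the tall, narrow board (45 mm wide, 85 mm high), 72 mm above the table, 90 mm from the tube's axis towards the foot's -x. It is pressed straight down.
- tall_button (a joint): Travel of that button in m: 0 out, 0.006 fully down (about 5 N); it springs back. From about 0.004 on the latch lets go.
- tall_head (a point): Centre of the black grip block on top of the sliding rod of the post with the tall, narrow board (45 mm wide, 85 mm high): 40 mm along the foot's x, 22 mm thick along the foot's y, 40 mm high; the bare rod (18 mm) is below it. 147 mm above the table while latched down; it rises straight up with the rod. Pinch it from above across the 22 mm.
- tall_post (a joint): Height (m) of that rod out of its tube. 0: latched. Pressing the button lets a spring pop it to about 0.016, where it floats. First stop: sprung ball at 0.055 to 0.060, about 8 N more to pull through; let go there, the rod hangs at about 0.060. Second stop: rigid end at 0.130. A spring draws the rod back (8 N at the end), so it stays there only if held.
- wide_stand: Foot of the other sign post, to be left alone, with the wide, low board (110 mm wide, 42 mm high). Steel foot 185 x 80 x 10 mm fixed to the table; upright tube, its black collar 38 mm wide, top 102 mm up; button housing 50 x 50 x 54 mm high. Origin: tube axis at the table. +x: towards the board (upright 5 mm sheet across the foot, parallel to y-z, 42 mm off the axis, centred on it); button on the -x side; z up.
- wide_button_top (a point): Centre of the top of the round grey release button (28 mm wide) of the post with the wide, low board (110 mm wide, 42 mm high), 72 mm above the table, 90 mm from the tube's axis towards the foot's -x. It is pressed straight down.
- wide_button (a joint): Travel of that button in m: 0 out, 0.006 fully down (about 5 N); it springs back. From about 0.004 on the latch lets go.
- wide_head (a point): Centre of the black grip block on top of the sliding rod of the post with the wide, low board (110 mm wide, 42 mm high): 40 mm along the foot's x, 22 mm thick along the foot's y, 40 mm high; the bare rod (18 mm) is below it. 147 mm above the table while latched down; it rises straight up with the rod. Pinch it from above across the 22 mm.
- wide_post (a joint): Height (m) of that rod out of its tube. 0: latched. Pressing the button lets a spring pop it to about 0.016, where it floats. First stop: sprung ball at 0.055 to 0.060, about 8 N more to pull through; let go there, the rod hangs at about 0.060. Second stop: rigid end at 0.130. A spring draws the rod back (8 N at the end), so it stays there only if held.
- weight_mid (a point): Bystander: small steel scale weight, 34 mm wide, 43 mm tall; point 20 mm above its foot
- jar_mid (a point): Bystander: glass jar, 68 mm wide, 100 mm tall; its centre
- mug_mid (a point): Bystander: white mug, 80 mm wide, 90 mm tall; its centre
- scoop_grip (a point): Bystander: wooden spoon lying flat, 220 mm long; a point on its handle
- tin_mid (a point): Bystander: tin can, 72 mm wide, 85 mm tall; its centre
- bun_mid (a point): Bystander: bread bun, 88 mm wide, 45 mm tall; its centre

How it is judged:
By the outcome, as a careful person would: the job done as asked, in the order asked, and still so for the second after the job is handed in, while the arm keeps its last pose, push and grip.
It also fails if it takes over 42 s, if anything falls off the work surface, if the arm or the gripper's body presses on something with over 40 N, if the wrist force passes 120 N, or if a joint passes its speed limit or range.

### The arm

A 7-joint arm with a two-finger parallel gripper is mounted at the origin on the work surface. World frame = base frame: x ahead of the robot, y to its left, z up, the work surface at z = 0. Lengths are in m, angles in rad, forces in N, time in s.
With the tool pointing down it reaches from about 0.4 to 0.875 m from the base axis. Payload 19.3 kg.
Tool frame: the origin (TCP) lies midway between the tips of the shut fingers; the grasp point (between the pads) lies 19 mm behind it; z points along the fingers, y is the direction in which the jaws open and shut (so a half turn about z gives the same grasp; the last joint's range is limited). The gripper opens to 85 mm and grips with 20 to 120 N. Pads are 22 mm wide; open, the fingers measure 114 mm over their backs; the gripper's body (76 mm by 85 mm) begins 54 mm behind the grasp point. The pads swing forward as they close: fully open they stand 13 mm farther back than shut.
Start: joints at [-1.219, 0.521, -0.036, 1.599, 0.021, 1.021, -0.113], TCP at [0.256, 0.57, 0.231] pointing down, gripper open.
Joint ranges: [-2.91, 2.91], [-0.3, 2.13], [-1.5, 1.42], [0.17, 2.43], [-1.26, 4.41], [0.16, 1.93], [-2.52, 2.52]. Speed limits (rad/s): [1.89, 1.89, 2.39, 2.39, 3.01, 3.01, 3.01].

### API

Orientations are given as [roll, pitch, yaw] about the fixed x, y, z axes, in that order (R = Rz(yaw) Ry(pitch) Rx(roll)).
In Python, from workcell import bot, eyes gives the robot as it stands. The module is installed in compiled form; this text tells all that it offers.
- The arm moves only by the shell command python3 -m jog 'ROWS' [FORCE]. ROWS is JSON, a list of rows, each an object with "delta_pos": the shift along the world's x, y, z in mm, a list of three; "spin": the turn about the world's z in rad; "claw": the closure, from 0 (fully open) to 1 (shut). In form: [{"delta_pos": [tx, ty, tz], "spin": spin, "claw": claw}, ...]. A call has 1 to 8 rows; each row is the pose to reach, as a shift and turn from the pose measured when the call began; what a row does not reach only later rows make up. A row lasts 1/10 s, in which the tool goes at most 50 mm and 8.59 degrees, less where a joint would pass 70% of its speed; a pose out of reach is approached as far as the arm can. A call with a gripper value outside its range is refused whole. The fingers move at their own pace and stop on an object; FORCE is the grip in N (left out, the last holds). Time passes only in rows, so rows that repeat a pose let the fingers close. It gives the time, the measured TCP pose, the force and the opening at its end, in the units of the state.
- bot.observe(): the state, without advancing time (a new reading comes with each control period).
- eyes.grab_frame(name): name is "side" or "top"; returns the picture (480x640x3 uint8, blue, green, red); there is no depth.
- eyes.camera_params(name): a dict with "fx", "fy", "cx", "cy" (pixels), "k1" (the pictures are not rectified: a ray, as slopes to the right and down, at radius r is drawn at 1 + k1 r^2 times it, then the intrinsics apply), "origin" and "attitude" of the camera in the world. Camera axes: x right, y up, looking along -z (the intrinsics and any distortion apply to the point x, -y, -z); pixel columns grow to the right and rows downward; lengths in m; the calibration is good to about 2 mm. A picture is of the moment at which its call begins. camera_params takes no time and is no camera call.
- bot.job_done(): hands the job in, once; it reports no verdict.
The state is a dict: "clock": time; "qpos": joint angles; "qd": joint speeds; "joint_efforts": joint torques, N m; "position": TCP position; "tool_rot": TCP orientation; "force": force on the tool from outside, world axes, zero at the start; "moment": the same for the moment, N m; "grip_width": finger opening in m.
Only numpy, scipy, OpenCV 4.12 (cv2) and the standard library are available. Lean on these libraries where they do the work, as an engineer would, in place of code of your own. Each camera call takes 0.05 s, during which the arm holds its last target. There are 200 camera calls.

## Working session

There is one attempt and no reset: what is moved stays moved. The work goes in short steps, Python scripts to look and compute and a shell command to move; the robot and the scene stay as the last step left them, time stands still between calls to the robot, and variables do not carry over. Pictures are saved under pics/ and viewed, about 8 in all and at most 12, crops included, and the job is handed in when it is done.

```bash
mkdir -p pics; python3 - <<'E'
from workcell import bot, eyes
import cv2
for n in("side","top"):
    cv2.imwrite(f"pics/{n}0.png",eyes.grab_frame(n)); print(eyes.camera_params(n))
s=bot.observe();print(s)
E
```

```text
{'fx': 547.6290855512863, 'fy': 547.6290855512863, 'cx': 313.7742698423637, 'cy': 245.21918365173374, 'k1': -0.06526902507319263, 'origin': array([ 0.12121313, -0.83068617,  0.75584827]), 'attitude': array([ 0.94203938, -0.00415791, -0.47238942])}
{'fx': 507.7455822460061, 'fy': 507.7455822460061, 'cx': 321.7023127032204, 'cy': 238.4796409340251, 'k1': -0.0364428988859487, 'origin': array([ 0.44910924, -0.01965087,  1.38678886]), 'attitude': array([ 0.06108677,  0.02323203, -1.57636252])}
{'clock': 0.1, 'qpos': array([-1.21922829,  0.52193345, -0.03633386,  1.59993536,  0.02121327,
        1.0210616 , -0.11277962]), 'qd': array([ 0.00069793, -0.00246106,  0.00048329, -0.00015798, -0.00035647,
       -0.00310284,  0.00094344]), 'joint_efforts': array([ 2.67763695e-03, -9.28489137e+01,  1.98350519e+00, -3.70534623e+01,
        1.81854033e-02,  5.32583203e-03, -3.33026364e-06]), 'position': array([0.25577277, 0.5699596 , 0.23080187]), 'tool_rot': array([-3.14064306e+00,  7.26633856e-05,  2.71984628e+00]), 'force': array([ 0.19828076,  0.54406749, -0.41528964]), 'moment': array([-0.01644805, -0.00154054, -0.03776998]), 'grip_width': 0.0854630515920848}
```

View pics/side0.png

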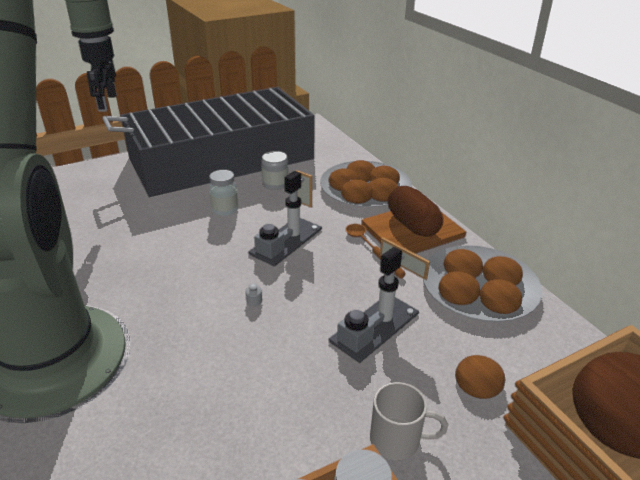

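View pics/top0.png

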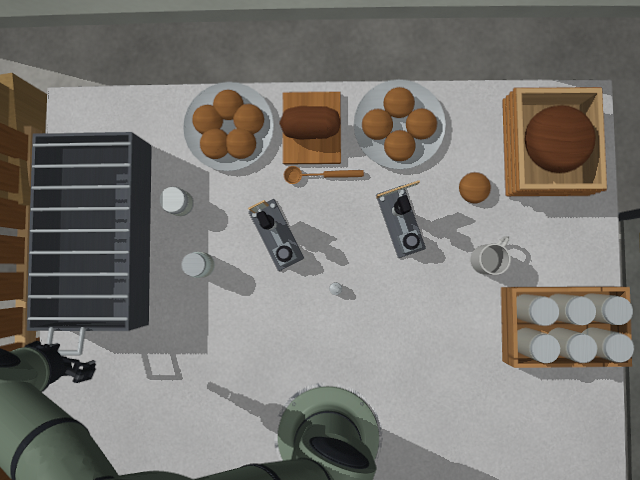

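The side view shows the tall, narrow board at about (306,190) on the far-left post. In the top view that post's head is near (264,217) and its button near (284,253). The wide board is at (405,262) in the side view and (400,190) in the top view. I'll zoom in on the target post.

```bash
cat > h.py <<'E'
import numpy as np, cv2
from workcell import eyes
from scipy.spatial.transform import Rotation as R
def ray(n,u,v):
    p=eyes.camera_params(n); d=np.array([(u-p['cx'])/p['fx'],(v-p['cy'])/p['fy']])
    x=d.copy()
    for _ in range(20): x=d/(1+p['k1']*(x@x))
    return p['origin'],R.from_euler('xyz',p['attitude']).apply([x[0],-x[1],-1])
def onz(n,u,v,z):
    o,d=ray(n,u,v); return o+d*(z-o[2])/d[2]
def proj(n,P):
    p=eyes.camera_params(n); c=R.from_euler('xyz',p['attitude']).inv().apply(np.array(P)-p['origin'])
    x=np.array([c[0],-c[1]])/-c[2]; x=x*(1+p['k1']*(x@x)); return x*p['fx']+[p['cx'],p['cy']]
E
python3 - <<'E'
import cv2,numpy as np
t=cv2.imread('pics/top0.png')[190:280,235:310]; s=cv2.imread('pics/side0.png')[165:265,245:328]
f=lambda a:cv2.resize(a,(400,480),interpolation=cv2.INTER_CUBIC)
print(400/75,480/90,400/83,480/100)
cv2.imwrite('pics/z0.png',np.hstack([f(t),f(s)]))
E
```

```text
5.333333333333333 5.333333333333333 4.819277108433735 4.8
```

View pics/z0.png

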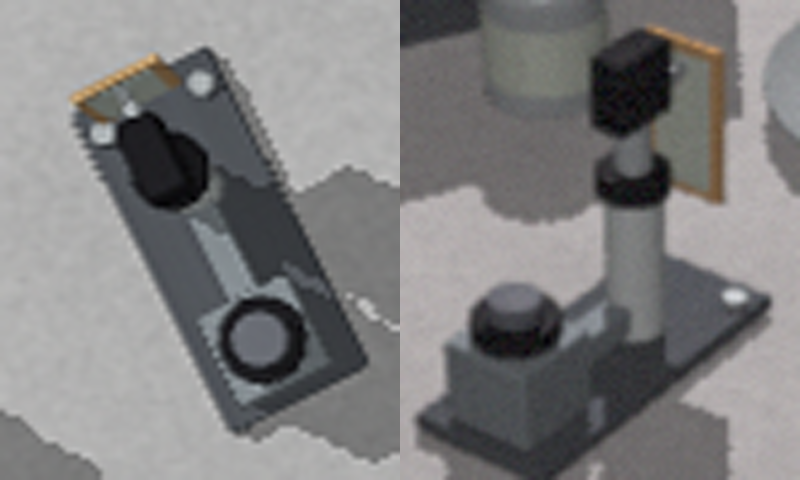

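```bash
python3 - <<'E'
from h import *
T=lambda u,v:(u/5.333+235-.4,v/5.333+190-.4)
S=lambda u,v:((u-400)/4.82+245-.4,v/4.8+165-.4)
b=onz('top',*T(259,339),.072);c=onz('top',*T(171,172),.102);print('btn',b,'axis',c,np.linalg.norm((b-c)[:2]),np.arctan2(*(c-b)[1::-1]))
print('btn side',onz('side',*S(515,303),.072))
k=[onz('top',*T(*p),.01) for p in[(210,45),(370,360),(237,432),(75,118)]]
print(k);d=(k[0]-k[1])+(k[3]-k[2]);yaw=np.arctan2(d[1],d[0]);print('yaw',yaw,'center',np.mean(k,0))
# head top corners side: near-left (595,70) etc
print('collar side',onz('side',*S(633,168),.102))
print('head top side',onz('side',*S(630,50),.167))
for a in(b,c): print(proj('top',a))
ax=b[:2]+.09*np.array([np.cos(yaw),np.sin(yaw)]);print('axis from btn',ax)
# tool: which projected points
for n,l in(('top',[(162,265)]),):pass
print('weight',onz('top',335,288,.04),'wide btn',onz('top',411,240,.072),'wide head',onz('top',402,203,.16))
E
```

```text
btn [0.49222298 0.11071577 0.072     ] axis [0.57131142 0.14982798 0.102     ] 0.08823121310365468 0.4592681253879625
btn side [0.49181572 0.10950427 0.072     ]
[array([0.64537366, 0.14196698, 0.01      ]), array([0.48321724, 0.06026047, 0.01      ]), array([0.44699945, 0.1281396 , 0.01      ]), array([0.60829294, 0.21147135, 0.01      ])]
yaw 0.4718089032029979 center [0.54597082 0.1354596  0.01      ]
collar side [0.57101878 0.14863876 0.102     ]
head top side [0.56993861 0.14688502 0.167     ]
[283.16553535 253.1664729 ]
[266.66450403 221.85201575]
axis from btn [0.57239026 0.15162062]
weight [ 0.40036827 -0.02322433  0.04      ] wide btn [ 0.52416134 -0.22058413  0.072     ] wide head [ 0.60917168 -0.18684518  0.16      ]
```

```bash
python3 -m jog '[{"delta_pos":[0,0,50],"spin":0,"claw":1},{"delta_pos":[0,-50,80],"spin":-0.15,"claw":1},{"delta_pos":[20,-95,80],"spin":-0.3,"claw":1},{"delta_pos":[45,-135,80],"spin":-0.45,"claw":1},{"delta_pos":[70,-175,80],"spin":-0.6,"claw":1},{"delta_pos":[95,-215,80],"spin":-0.75,"claw":1},{"delta_pos":[120,-255,80],"spin":-0.9,"claw":1},{"delta_pos":[145,-295,80],"spin":-1.05,"claw":1}]' 40
```

```text
clock: 0.9
position: [0.4013, 0.2731, 0.3108]
tool_rot: [-3.141, -0.0, 1.664]
force: [0.5, 0.8, 0.4]
grip_width: -0.0
```

```bash
python3 -m jog '[{"delta_pos":[25,-40,0],"spin":-0.15,"claw":1},{"delta_pos":[48,-80,0],"spin":-0.3,"claw":1},{"delta_pos":[70,-120,-20],"spin":-0.45,"claw":1},{"delta_pos":[91,-163,-40],"spin":-0.6,"claw":1},{"delta_pos":[91,-163,-70],"spin":-0.75,"claw":1},{"delta_pos":[91,-163,-100],"spin":-0.9,"claw":1},{"delta_pos":[91,-163,-130],"spin":-1.05,"claw":1},{"delta_pos":[91,-163,-150],"spin":-1.2,"claw":1}]'
python3 -m jog '[{"delta_pos":[0,0,-20],"spin":0,"claw":1},{"delta_pos":[0,0,-50],"spin":0,"claw":1},{"delta_pos":[0,0,-65],"spin":0,"claw":1},{"delta_pos":[0,0,-65],"spin":0,"claw":1}]'
python3 - <<'E'
from h import *
from workcell import bot
s=bot.observe();print(s['position'],s['tool_rot'],s['force'],s['qpos'].round(2))
t=eyes.grab_frame('top')[190:280,235:310]; s=eyes.grab_frame('side')[145:265,240:340]
f=lambda a:cv2.resize(a,(400,480),interpolation=cv2.INTER_CUBIC)
cv2.imwrite('pics/z1.png',np.hstack([f(t),f(s)]))
E
```

```text
clock: 1.7
position: [0.4917, 0.1097, 0.159]
tool_rot: [-3.141, 0.002, 0.463]
force: [0.0, 0.7, -0.5]
grip_width: 0.0002
clock: 2.1
position: [0.4905, 0.1093, 0.0922]
tool_rot: [-3.141, 0.005, 0.463]
force: [0.5, -0.9, -0.3]
grip_width: 0.0001
[0.49050947 0.10931478 0.09224054] [-3.14061914  0.00509718  0.4632608 ] [ 0.4730511  -0.89117702 -0.33131616] [-0.67  0.6   0.46  2.05 -0.46  0.6  -1.01]
```

View pics/z1.png

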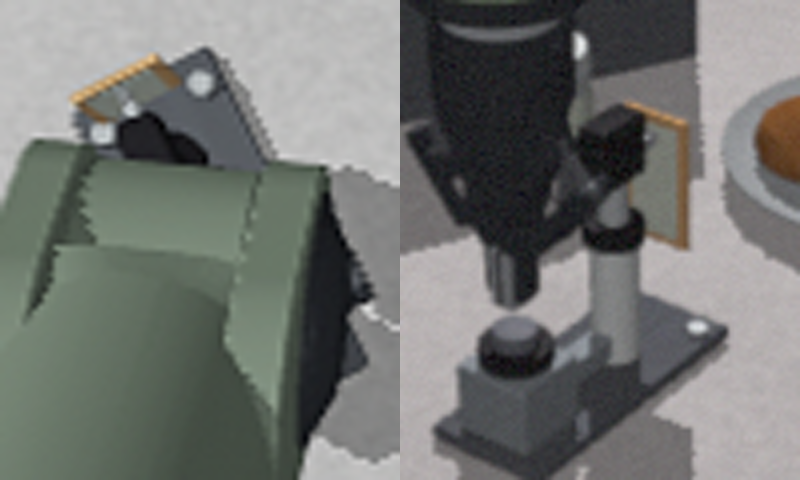

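The shut fingertips at (512,300) stand centred over the grey button (515,330), and nothing is touching. Next is the press.

```bash
python3 -m jog '[{"delta_pos":[1,1,-10],"spin":0,"claw":1},{"delta_pos":[1,1,-18],"spin":0,"claw":1},{"delta_pos":[1,1,-22],"spin":0,"claw":1},{"delta_pos":[1,1,-24],"spin":0,"claw":1},{"delta_pos":[1,1,-25],"spin":0,"claw":1},{"delta_pos":[1,1,-25],"spin":0,"claw":1}]'
python3 - <<'E'
from h import *
from workcell import bot
s=bot.observe();print(s['position'],s['force'])
t=eyes.grab_frame('top')[190:280,235:310]; s=eyes.grab_frame('side')[145:265,240:340]
f=lambda a:cv2.resize(a,(400,480),interpolation=cv2.INTER_CUBIC)
cv2.imwrite('pics/z2.png',np.hstack([f(t),f(s)]))
E
```

```text
clock: 2.8
position: [0.493, 0.1108, 0.07]
tool_rot: [-3.14, 0.001, 0.463]
force: [-2.3, 2.9, 16.0]
grip_width: 0.0001
[0.49303681 0.11081369 0.06995873] [-2.29985452  2.92678761 16.01133881]
```

View pics/z2.png

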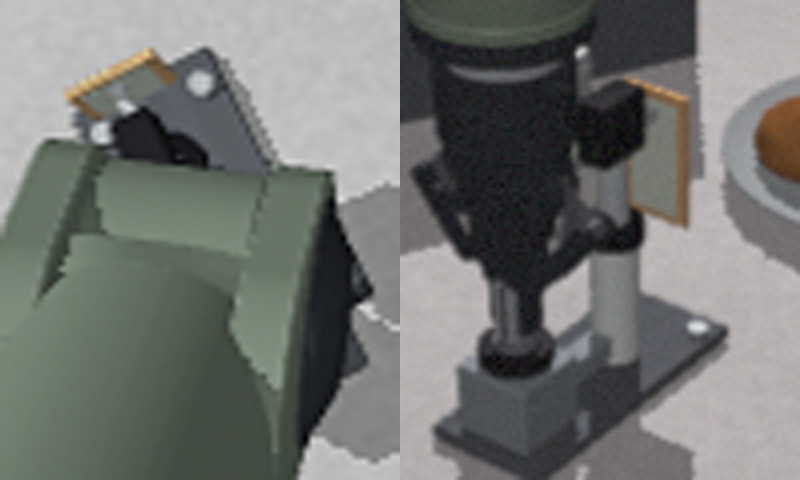

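The rod has popped: the head top rose from about y=105 to y=82 in the crop, and the button is fully down at 16 N. Before going over the head, I'll back off upwards and check the height of the board.

```bash
python3 -m jog '[{"delta_pos":[0,0,20],"spin":0,"claw":1},{"delta_pos":[0,0,65],"spin":0,"claw":1},{"delta_pos":[0,0,110],"spin":0,"claw":1},{"delta_pos":[0,0,155],"spin":0,"claw":1},{"delta_pos":[0,0,190],"spin":0,"claw":0.5},{"delta_pos":[40,20,190],"spin":0,"claw":0.5},{"delta_pos":[79,39,190],"spin":0,"claw":0.5},{"delta_pos":[79,39,190],"spin":0,"claw":0.5}]'
python3 - <<'E'
from h import *
from workcell import bot
s=bot.observe();print(s['position'],s['grip_width'])
S=lambda u,v:((u-400)/4+240-.4,v/4+145-.4)
x=np.array([np.cos(.464),np.sin(.464),0]);A=np.array([.5715,.15,0])
for p in[(628,80),(686,98)]:
    o,d=ray('side',*S(*p)); print('board top',o+d*(((A+.042*x-o)@x)/(d@x)))
im=eyes.grab_frame('side')[100:280,225:375]
cv2.imwrite('pics/z3.png',cv2.resize(im,(500,600),interpolation=cv2.INTER_CUBIC))
E
```

```text
clock: 3.7
position: [0.5748, 0.1523, 0.2592]
tool_rot: [-3.141, 0.0, 0.466]
force: [-0.7, -0.6, -1.5]
grip_width: 0.0428
[0.57475961 0.15231467 0.25915481] 0.04280652697661252
board top [0.59982314 0.18725231 0.16699977]
board top [0.61837477 0.15018171 0.1686151 ]
```

View pics/z3.png

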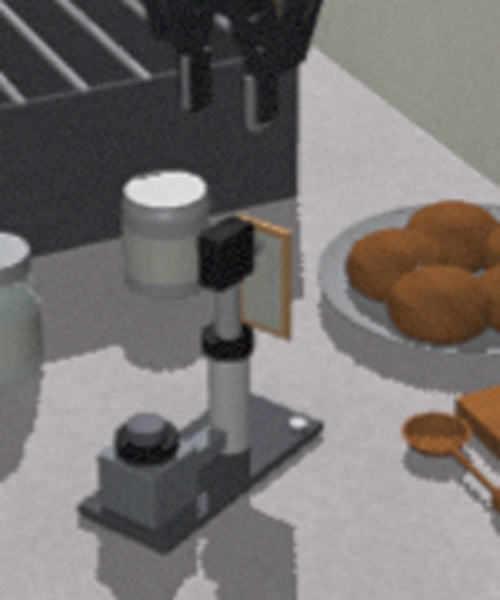

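The head stands popped up at crop (227,255), with the open fingers above it. The board top works out at z≈0.168, so the gripper body clears it. The axis (0.5715, 0.150) is confirmed, so I'll descend.

```bash
python3 -m jog '[{"delta_pos":[-3,-2,-20],"spin":0,"claw":0.4},{"delta_pos":[-3,-2,-45],"spin":0,"claw":0.4},{"delta_pos":[-3,-2,-65],"spin":0,"claw":0.4},{"delta_pos":[-3,-2,-80],"spin":0,"claw":0.4},{"delta_pos":[-3,-2,-95],"spin":0,"claw":0.4},{"delta_pos":[-3,-2,-110],"spin":0,"claw":0.4},{"delta_pos":[-3,-2,-110],"spin":0,"claw":0.4}]' 80
python3 - <<'E'
from h import *
from workcell import bot
s=bot.observe();print(s['position'],s['force'],s['grip_width'])
im=eyes.grab_frame('side')[100:280,225:375]
cv2.imwrite('pics/z4.png',cv2.resize(im,(500,600),interpolation=cv2.INTER_CUBIC))
E
```

```text
clock: 4.45
position: [0.5691, 0.1482, 0.1473]
tool_rot: [-3.141, 0.004, 0.464]
force: [0.7, 1.1, 0.5]
grip_width: 0.0512
[0.56909495 0.14823229 0.14730414] [0.67388228 1.05004436 0.52179582] 0.051218846008547717
```

View pics/z4.png

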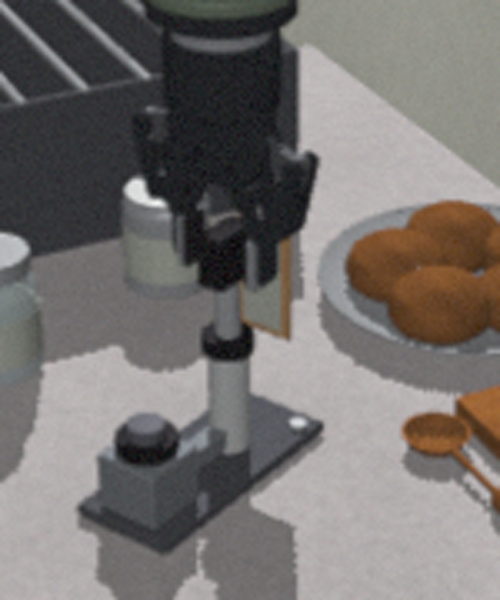

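The fingers straddle the head at (220,250) without contact, with the block between the pads. Closing now.

```bash
python3 -m jog '[{"delta_pos":[2,1,0],"spin":0,"claw":1},{"delta_pos":[2,1,0],"spin":0,"claw":1},{"delta_pos":[2,1,0],"spin":0,"claw":1},{"delta_pos":[2,1,0],"spin":0,"claw":1},{"delta_pos":[2,1,0],"spin":0,"claw":1},{"delta_pos":[2,1,0],"spin":0,"claw":1}]' 80
```

```text
clock: 5.1
position: [0.5713, 0.1514, 0.1488]
tool_rot: [-3.139, 0.003, 0.466]
force: [-3.2, 10.1, -0.3]
grip_width: 0.0209
```

```bash
python3 -m jog '[{"delta_pos":[0,1,8],"spin":0,"claw":1},{"delta_pos":[0,1,18],"spin":0,"claw":1},{"delta_pos":[0,1,28],"spin":0,"claw":1},{"delta_pos":[0,1,36],"spin":0,"claw":1},{"delta_pos":[0,1,42],"spin":0,"claw":1},{"delta_pos":[0,1,48],"spin":0,"claw":1},{"delta_pos":[0,1,56],"spin":0,"claw":1},{"delta_pos":[0,1,64],"spin":0,"claw":1}]'
python3 -m jog '[{"delta_pos":[0,0,8],"spin":0,"claw":1},{"delta_pos":[0,0,16],"spin":0,"claw":1},{"delta_pos":[0,0,24],"spin":0,"claw":1},{"delta_pos":[0,0,30],"spin":0,"claw":1},{"delta_pos":[0,0,36],"spin":0,"claw":1},{"delta_pos":[0,0,40],"spin":0,"claw":1},{"delta_pos":[0,0,40],"spin":0,"claw":1}]'
```

```text
clock: 5.9
position: [0.5712, 0.1518, 0.2136]
tool_rot: [-3.14, 0.003, 0.465]
force: [-0.7, -4.6, -4.5]
grip_width: 0.021
clock: 6.6
position: [0.5712, 0.1517, 0.2539]
tool_rot: [-3.14, 0.003, 0.465]
force: [-0.5, -2.3, -6.6]
grip_width: 0.0213
```

```bash
python3 -m jog '[{"delta_pos":[0,0,3],"spin":0,"claw":1},{"delta_pos":[0,0,6],"spin":0,"claw":1},{"delta_pos":[0,0,8],"spin":0,"claw":1},{"delta_pos":[0,0,9],"spin":0,"claw":1},{"delta_pos":[0,0,9],"spin":0,"claw":1}]'
python3 -m jog '[{"delta_pos":[0,0,1],"spin":0,"claw":1},{"delta_pos":[0,0,2],"spin":0,"claw":1},{"delta_pos":[0,0,2],"spin":0,"claw":1}]'
```

```text
clock: 7.1
position: [0.5712, 0.1517, 0.263]
tool_rot: [-3.14, 0.003, 0.465]
force: [-0.1, -4.2, -6.8]
grip_width: 0.0207
clock: 7.4
position: [0.571, 0.1517, 0.2637]
tool_rot: [-3.14, 0.004, 0.465]
force: [7.6, -2.7, -26.9]
grip_width: 0.021
```

The rigid stop is reached: z stopped rising and the pull went to 27 N. I'll check for slip and look at the rest of the scene.

```bash
python3 -m jog '[{"delta_pos":[0,0,1],"spin":0,"claw":1},{"delta_pos":[0,0,1],"spin":0,"claw":1},{"delta_pos":[0,0,1],"spin":0,"claw":1},{"delta_pos":[0,0,1],"spin":0,"claw":1},{"delta_pos":[0,0,1],"spin":0,"claw":1}]' 100
python3 - <<'E'
from h import *
from workcell import bot
a=eyes.grab_frame('side')
s=bot.observe();print(s['position'],s['force'],s['grip_width'],s['clock'])
cv2.imwrite('pics/f.png',a)
p=lambda z:proj('side',[.5715,.15,z]);print('head bottom if out',p(.257),'collar',p(.102))
E
```

```text
clock: 7.9
position: [0.571, 0.1517, 0.2638]
tool_rot: [-3.141, 0.005, 0.465]
force: [6.9, -3.3, -24.3]
grip_width: 0.0207
[0.57101594 0.1517061  0.26376668] [  7.33996238  -3.60495542 -24.26755383] 0.020501520588436687 7.95
head bottom if out [291.59127742 137.03019359] collar [292.8764358  199.27538703]
```

View pics/f.png

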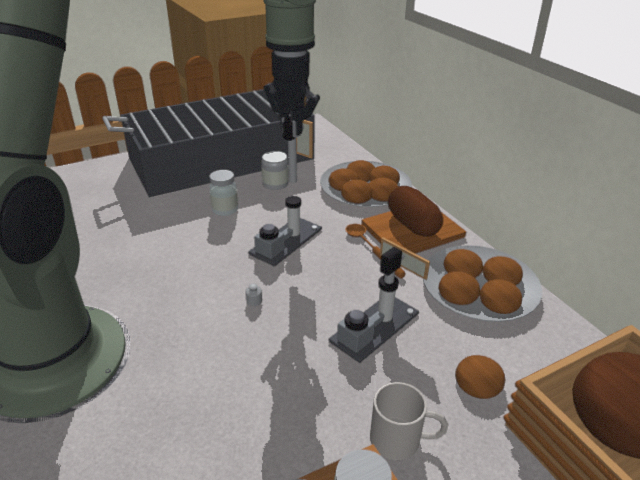

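The head and its board are up at (295,130) and everything else is in place. The rod between y=183 and y=197, just above the collar, looks odd, so I'll zoom in.

```bash
python3 - <<'E'
import cv2
cv2.imwrite('pics/f2.png',cv2.resize(cv2.imread('pics/f.png')[100:225,250:350],(480,600),interpolation=cv2.INTER_CUBIC))
E
```

```text
(no output)
```

View pics/f2.png

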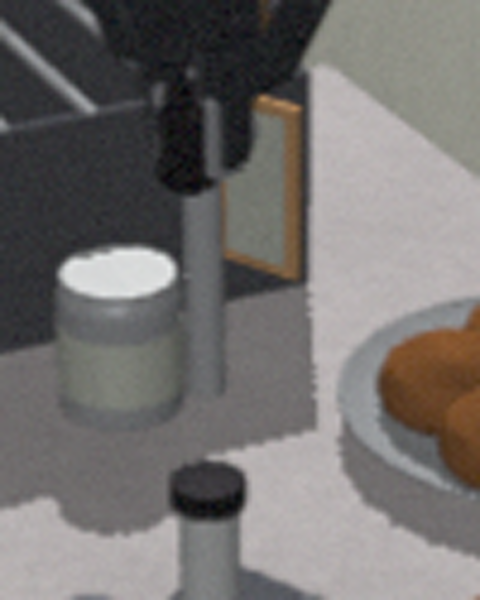

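The rod is drawn about 112 mm long, which just fits the tube when latched. At 130 mm of travel it therefore hangs visually clear of the collar. The head's bottom edge, at about y=139, matches the predicted 137 for full extension, and the rigid stop was felt there. So the rod is at the end of its travel, and I'm handing in.

```bash
python3 -c "
from workcell import bot
bot.job_done();s=bot.observe();print(s['position'],s['force'],s['grip_width'])"
```

```text
the job is handed in; nothing more can be done
the job is handed in; nothing more can be done
```

I pressed the button on the post with the tall, narrow board and its rod popped up. I then gripped the black block and pulled it straight up through the first stop to the rigid second stop. I handed in with the block still gripped and held there, at about 8 s on the robot's clock.

**Final checks before handing in:**
- **Extension:** the gripper rose 115 mm from the popped height of about 16 mm, which puts the rod at about 0.131 m against the 0.130 m stop. The height then held at 0.2638 m with a steady pull of about 24 N. The head's position in the side image agreed to about 3 pixels.
- **Grip:** the opening stayed at about 21 mm with the grip set to 100 N, and there was no sign of slipping.
- **Rest of the scene:** in the last side image the other sign post and the bystanders looked unmoved. I judged this by eye.

**What disagreed:**
- **Rod and collar:** in the last image the rod's lower end shows above the collar with a visible gap. I put this down to the rod being drawn short, because the hard stop and the measured rise both match full travel.
- **Button:** it bottomed out at a tool height of 0.070 m, about 4 mm above what I expected, with 16 N on it. The rod popped all the same.
- **After hand-in:** the reading I tried to take after handing in was refused, so I have none from after that moment.

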